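# Right the fallen resin bottle against the curing unit

### The arm

A 6-joint arm with a two-finger parallel gripper is mounted at the origin on the work surface. World frame = base frame: x ahead of the robot, y to its left, z up, the work surface at z = 0. Lengths are in m, angles in degrees, forces in N, time in s.
With the tool pointing down it reaches from about 0.35 to 0.875 m from the base axis. Payload 4.2 kg.
Tool frame: the origin (TCP) lies between the finger pads; the fingertips stand 25 mm ahead of it and the grasp point (between the pads) lies 6 mm ahead of it (r.tips_ahead is the distance from the TCP to the fingertips, in m); z points along the fingers, y is the direction in which the jaws open and shut (so a half turn about z gives the same grasp; the last joint's range is limited). The gripper opens to 87 mm and grips with 3 to 60 N. Pads are 19 mm wide; open, the fingers measure 117 mm over their backs; the gripper's body (75 mm by 190 mm) begins 51 mm behind the grasp point.
Start: joints at [82.655, 22.042, 0.453, 0, -68.411, -14.817], TCP at [0.236, 0.579, 0.248] pointing down, gripper open.
Joint ranges: [-179.83, 179.83], [-69.29, 118.12], [-61.27, 80.66], [-181.25, 117.63], [-171.15, -9.14], [-177.46, 177.46]. Speed limits (degrees/s): [159.86, 159.86, 180, 180, 180, 180].

### API

Orientations are given as a 3x3 rotation matrix whose columns are the frame's x, y, z axes.
In Python, from station import r, vision, finish_job gives the robot as it stands.
- The arm moves only by the shell command python3 -m jog 'ROWS'. ROWS is a JSON object of lists of equal length, an entry for each row: "rot": the turn, a rotation vector about the world's x, y, z in degrees, a list of three; "delta_pos": the shift along the world's x, y, z in mm, a list of three; "grip": the opening in per cent of the stroke, from 0 (shut) to 100 (fully open). A call has 1 to 10 rows; each row shifts and turns the commanded pose from where the row before left it; what a row does not reach is not made up. A row lasts 1/12 s, in which the tool goes at most 41.7 mm and 7.16 degrees, less where a joint would pass 70% of its speed; a pose out of reach is approached as far as the arm can. A call with a gripper value outside its range is refused whole. The fingers move at their own pace and stop on an object; the grip force is fixed at half the most. Time passes only in rows, so rows that do not move let the fingers close. It gives the time, the measured TCP pose, the force and the opening at its end, in the units of the state.
- r.sense(): the state, without advancing time (a new reading comes with each control period).
- vision.capture(name): name is "side" or "top" or "wrist"; returns a dict with "frame" (420x560x3 uint8, red, green, blue), "K" (3x3 intrinsics, pixels), "xyz" and "orientation" of the camera in the world. Camera axes: x right, y up, looking along -z (the intrinsics and any distortion apply to the point x, -y, -z); pixel columns grow to the right and rows downward; lengths in m; the calibration is good to about 2 mm. A picture is of the moment at which its call begins. There is no depth.
- finish_job(): hands the job in, once; it reports no verdict.
The state is a dict: "time_s": time; "joints": joint angles; "joint_velocities": joint speeds; "effort": joint torques, N m; "tcp_pos": TCP position; "ee_rot": TCP orientation; "wrist_force": force on the tool from outside, world axes, zero at the start; "moment": the same for the moment, N m; "gripper_width": opening from 0.0 (shut) to 1.0 (fully open).
Only numpy, scipy, OpenCV 4.12 (cv2) and the standard library are available. Lean on these libraries where they do the work, as an engineer would, in place of code of your own. Each camera call takes 0.05 s, during which the arm holds its last target. There are 200 camera calls.

### The job

The square bottle of printing resin has been knocked over beside the light-curing unit. Slide it, still lying, until its foot is square and firm against the unit's flat side; then tip it up by its cap end, its foot staying on the bench and braced against the unit all the way so it cannot skid, until it stands upright with its back flush against the unit's side. Be gentle: the bottle is thin-walled and must not be pressed hard against the unit, dropped or lifted off the bench, and leave everything else where it is.

Things in the scene. Friction and masses are not known exactly. Their poses are not given: they have to be found in the camera images.
- bottle: Fallen bottle: square grey plastic body 88 x 88 x 150 mm (too wide to grip), shoulder and neck to 168 mm. Origin: centre of the square foot; z from foot to cap, x and y square to the sides. Starts lying, +y up, origin 44 mm above the bench, foot 20 to 60 mm from the unit, up to 0.12 rad out of square. 0.45 to 0.75 kg, centre of mass 80 mm from the foot; friction on bench and unit 0.5 to 0.7.
- bottle_cap (a point): Centre of the flat end of the bottle's round black screw cap, 202 mm from the foot on its axis. The cap is 36 mm in diameter and 34 mm long (168 to 202 mm from the foot); with the bottle lying its underside is 26 mm above the bench, so fingertips fit under it.
- unit: The light-curing unit: a heavy white steel box, fixed, 300 mm (x) by 240 mm (y) and 220 mm high, its door, window and dial on the -x face. Origin: centre of its underside on the bench. Its plain flat -y side, upright and square to the bench right down to it, is the one the bottle is stood against.
- unit_side (a point): Middle of the lower edge of the unit's flat -y side; the side runs 150 mm each way along the unit's x. As the bottle is raised, its foot's upper edge slides down this side and its lower edge 88 mm out along the bench; past about 60 to 75 degrees it settles onto its foot by itself with a light knock, +y side to the unit; that does no harm. Being pressed on the unit with over 25 N does.
- jar: White jar with a lid, 60 mm in diameter, 75 mm high, standing near the unit's side beyond the bottle; leave alone. Origin: centre of its underside.
- cast_a: Cream plaster dental cast, 56 x 62 x 33 mm, lying near the unit's side on the robot's side of the bottle; leave alone. Origin: centre of its underside.
- cast_b: A second such cast, out on the bench to the robot's right; leave alone. Origin: centre of its underside.
- bowl: Black rubber mixing bowl, 116 mm across the rim, 62 mm high; leave alone. Origin: centre of its underside.
- bur_block: Aluminium block 50 x 90 x 18 mm with eight burs standing in it, 55 mm high in all; leave alone. Origin: centre of its underside.
- spatula: Plaster spatula 190 mm long lying flat; leave alone. Origin on its underside near its middle.
- pliers: Small pliers with blue grips, 140 mm long, lying flat; leave alone. Origin on the bench, between the grips.

How it is judged (in metres and radians):
On the way, in this order (a step that is already met when the one before it is completed fails the run):
1. the lying bottle's foot is pressed square (within 0.06 rad) against the unit's side (over 1 N, for 0.2 s) (contact force between bottle and unit above 1 N and angle between bottle's own z axis and vertical above 1.4 rad and angle between the z axis of bottle and the y axis of unit, either way round below 0.06 rad), for 0.2 s.
2. the bottle is partly raised (30 to 65 degrees from upright) while braced against the unit's side (contact force between bottle and unit above 0.5 N and angle between bottle's own z axis and vertical between 0.52 and 1.13 rad), for 0.15 s.
At the end, for the whole second after the job is handed in: The bottle stands upright on its foot (within 0.04 rad) on the bench, at rest, square to the unit (within 0.05 rad) with its back within 4 mm of the unit's flat side and its whole width in front of that side, and the robot is clear of it (angle between bottle's own z axis and vertical below 0.04 rad and height (world z) of bottle below 0.004 m and angle between the y axis of bottle and the y axis of unit, either way round below 0.05 rad and y of bottle in the frame of unit between -0.168 and -0.16 m and x of bottle in the frame of unit between -0.106 and 0.106 m and linear speed of bottle below 0.01 m/s and angular speed of bottle below 0.05 rad/s); the robot touches nothing.
It fails at once if the robot presses the bottle against the unit with more than 25 N (contact force between bottle and unit above 25 N and contact force between the fingers and bottle above 2 N).
It fails at once if the bottle is let fall or slammed (it turns faster than 4 rad/s) (angular speed of bottle above 4 rad/s).
It fails at once if the bottle is lifted off the bench (its foot's centre over 65 mm high) (height (world z) of bottle above 0.065 m).
It fails at once if the jar, a cast, the bowl, the bur block, the spatula or the pliers is moved more than 20 mm (distance of any of jar, cast_a, cast_b, bowl, bur_block, spatula, pliers from where it was at the start of the episode above 0.02 m).
It also fails if it takes over 72 s, if anything falls off the work surface, if the arm or the gripper's body presses on something with over 40 N, if the wrist force passes 120 N, or if a joint passes its speed limit or range.

## Working session

There is one attempt and no reset: what is moved stays moved. The work goes in short steps, Python scripts to look and compute and a shell command to move; the robot and the scene stay as the last step left them, time stands still between calls to the robot, and variables do not carry over. Pictures are saved under pics/ and viewed, about 8 in all and at most 12, crops included, and the job is handed in when it is done.

```bash
ls; mkdir -p pics
python3 - <<'E'
from station import r, vision
import cv2, numpy as np
for n in ("top","side"):
    c=vision.capture(n); cv2.imwrite(f"pics/{n}0.png",c["frame"][:,:,::-1]); print(n,c["K"],c["xyz"],c["orientation"],c.keys())
s=r.sense(); print(s)
a=cv2.imread("pics/top0.png");b=cv2.imread("pics/side0.png")
E
```

```text
pics
top [[391.43370937   0.         287.42768495]
 [  0.         391.43370937 208.22254641]
 [  0.           0.           1.        ]] [ 0.40298328 -0.02290479  1.04477526] [[ 0.00563669  0.98741294 -0.15806302]
 [-0.99997149  0.00477157 -0.00585222]
 [-0.00502434  0.15809151  0.98741168]] dict_keys(['frame', 'K', 'xyz', 'orientation'])
side [[504.45719246   0.         279.29476684]
 [  0.         504.45719246 213.71344708]
 [  0.           0.           1.        ]] [-0.17070646 -0.95392788  0.97102515] [[ 0.79639088  0.37596542 -0.47372098]
 [-0.60449772  0.47082245 -0.64257974]
 [-0.01854929  0.7981079   0.60222895]] dict_keys(['frame', 'K', 'xyz', 'orientation'])
{'time_s': 0.1, 'joints': array([ 8.26564510e+01,  2.20862913e+01,  3.84439804e-01, -2.52645128e-02,
       -6.84108025e+01, -1.48160664e+01]), 'joint_velocities': array([-0.01225557, -0.09317965,  0.24573977,  0.04559378, -0.05798609,
        0.06834502]), 'effort': array([-3.60195645e-04, -3.91689920e+01,  1.87936985e+01,  4.23194245e+00,
        1.34946476e-02, -7.25040832e-05]), 'tcp_pos': array([0.23554231, 0.57836481, 0.24654811]), 'ee_rot': array([[ 9.26075347e-01, -3.77338070e-01, -6.57961567e-04],
       [-3.77338628e-01, -9.26073409e-01, -1.89761406e-03],
       [ 1.06721316e-04,  2.00560791e-03, -9.99997983e-01]]), 'wrist_force': array([-0.34204847,  0.14869456,  0.87344039]), 'moment': array([-0.05660799, -0.00481133,  0.04672202]), 'gripper_width': 1.0033035044803313}
```

View pics/top0.png

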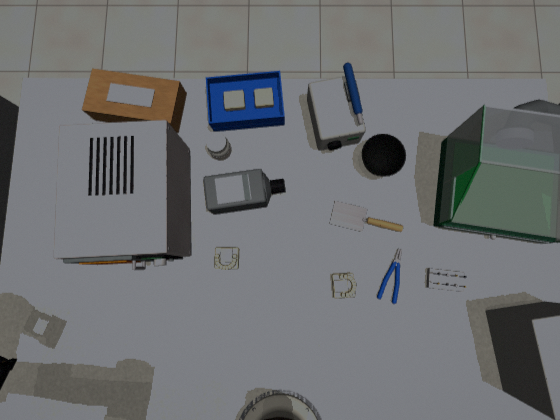

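View pics/side0.png

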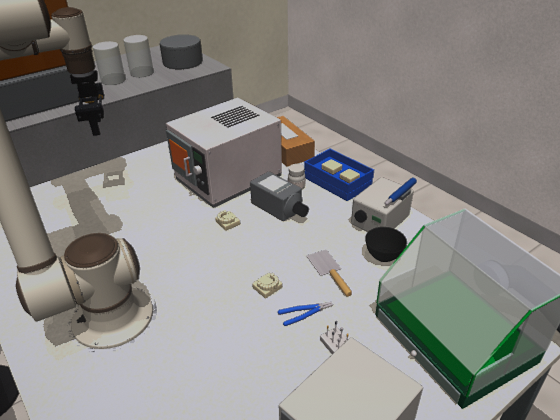

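The top view shows the unit at cols 57–190, the bottle body at cols 205–270 / rows 168–212 and the cap at about (278,186). The jar is at (217,147), cast_a at (227,258) and the spatula at (365,215). The side view agrees. Next I'll measure.

```bash
cat > h.py <<'E'
import cv2, numpy as np
from station import r, vision
def ray(c,uv):
    p=np.linalg.solve(c["K"],[uv[0],uv[1],1.]); d=c["orientation"]@(p*[1,-1,-1]); return np.array(c["xyz"]),d
def onz(c,uv,z):
    o,d=ray(c,uv); return o+d*(z-o[2])/d[2]
def proj(c,X):
    p=c["orientation"].T@(np.asarray(X)-c["xyz"])*[1,-1,-1]; q=c["K"]@p; return q[:2]/q[2]
def meet(c1,u1,c2,u2):
    o1,d1=ray(c1,u1);o2,d2=ray(c2,u2)
    t=np.linalg.lstsq(np.c_[d1,-d2],o2-o1,rcond=None)[0]; a=o1+d1*t[0];b=o2+d2*t[1]
    return (a+b)/2,np.linalg.norm(a-b)
E
python3 - <<'E'
from h import *
a=cv2.imread("pics/top0.png");b=cv2.imread("pics/side0.png")
A=cv2.resize(a[125:275,150:300],None,fx=4,fy=4,interpolation=cv2.INTER_CUBIC)[:600,:400*2][:, :400]if 0 else cv2.resize(a[140:270,170:300],(400,400),interpolation=cv2.INTER_CUBIC)
B=cv2.resize(b[140:240,220:320],(400,400),interpolation=cv2.INTER_CUBIC)
cv2.imwrite("pics/crop1.png",np.clip(np.hstack([A,B]).astype(int)*1.5,0,255).astype(np.uint8))
E
```

```text
(no output)
```

View pics/crop1.png

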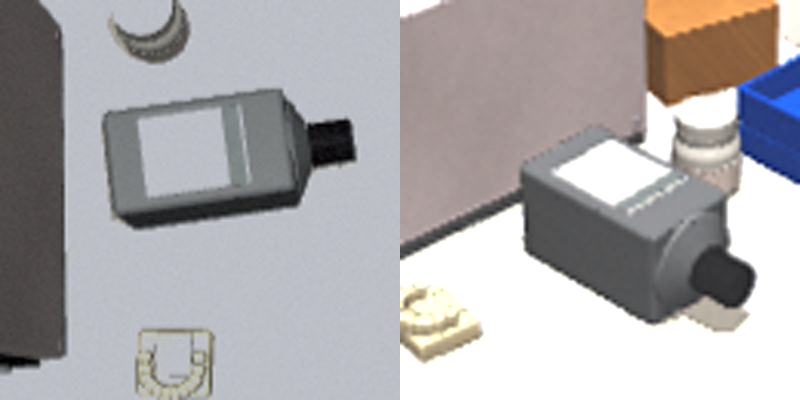

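The crop shows the bottle's top-face corners, the cap end at A(355,140) and the unit's base edge near A(64, 40–355). Next I'll fit these by mask.

Run:
```python
from h import *
T=vision.capture("top");S=vision.capture("side")
a=T["frame"].astype(int)
A=lambda u,v:(170+(u+.5)/3.077-.5,140+(v+.5)/3.077-.5); B=lambda u,v:(220+(u-400+.5)/4-.5,140+(v+.5)/4-.5)
P=[onz(T,A(*p),.088) for p in [(105,113),(112,213),(297,192),(280,90)]]
print("top face ff,fn,sn,sf\n",np.round(P,4)); 
for i,j in((0,3),(1,2)): d=P[j]-P[i];print("len",np.linalg.norm(d),"ang from -y",np.degrees(np.arctan2(d[0],-d[1])))
# stereo of shoulder near corner & foot far corner
for n,ta,sb in (("foot_near_top",(112,213),(526,165)),("sh_near_top",(297,192),(655,240)),("foot_far_top",(105,113),(597,128)),("sh_far_top",(280,90),(727,200))):
    print(n,*np.round(meet(T,A(*ta),S,B(*sb)),4))
# unit base line in top: per row, the strongest edge near col 191
g=cv2.cvtColor(T["frame"],cv2.COLOR_RGB2GRAY).astype(float)
pts=[]
for row in range(165,250,4):
    d=np.diff(g[row,183:200]); k=d.argmax(); w=np.clip(d[max(k-1,0):k+2],0,None); pts.append((183+.5+ (w*np.arange(max(k-1,0),k+2)).sum()/w.sum(),row))
W=np.array([onz(T,p,0.) for p in pts])[:,:2]; vx,vy,x0,y0=cv2.fitLine(W.astype(np.float32),2,0,.001,.001).ravel()
print("unit line y at x=",x0,y0,"slope",vy/vx,"deg",np.degrees(np.arctan(vy/vx)),"resid",np.abs((W-[x0,y0])@[-vy,vx]).max())
# base corners
for p in [(65,355),(62,40)]: print("unit corner",onz(T,A(*p),0))
print("unit side view base",onz(S,B(525,180),0),onz(S,B(402,250),0))
# cap mask
for n,C,(r0,r1,c0,c1) in(("top",T,(170,205,262,295)),("side",S,(195,225,290,315))):
    gg=C["frame"][r0:r1,c0:c1].max(2); m=(gg<45).astype(np.uint8); k,l,st,ce=cv2.connectedComponentsWithStats(m); i=1+st[1:,4].argmax(); q=cv2.minAreaRect(np.argwhere(l==i)[:,::-1].astype(np.float32)); print(n,"cap",st[i],ce[i]+[c0,r0],q[0]+np.array([c0,r0]),q[1:])
    if n=="top":ct=ce[i]+[c0,r0]
    else: print("cap centre stereo",*np.round(meet(T,ct,S,ce[i]+[c0,r0]),4))
```

```text
top face ff,fn,sn,sf
 [[0.6361 0.1932 0.088 ]
 [0.5535 0.1843 0.088 ]
 [0.5714 0.0356 0.088 ]
 [0.656  0.0507 0.088 ]]
len 0.14392246492905056 ang from -y 7.960521077459968
len 0.14981699761009443 ang from -y 6.851752547855874Traceback (most recent call last):
  File "<stdin>", line 10, in <module>
    return _wrapfunc(a, 'round', decimals=decimals, out=out)
    return _wrapit(obj, method, *args, **kwds)
    conv = _array_converter(obj)
ValueError: setting an array element with a sequence. The requested array has an inhomogeneous shape after 1 dimensions. The detected shape was (2,) + inhomogeneous part.
```

Run:
```python
from h import *
T=vision.capture("top");S=vision.capture("side")
A=lambda u,v:(170+(u+.5)/3.077-.5,140+(v+.5)/3.077-.5); B=lambda u,v:(220+(u-400+.5)/4-.5,140+(v+.5)/4-.5)
def pm(n,q): print(n,np.round(q[0],4),round(q[1],4))
for n,ta,sb in (("foot_near_top",(112,213),(526,165)),("sh_near_top",(297,192),(655,240)),("foot_far_top",(105,113),(597,128)),("sh_far_top",(280,90),(727,200))):
    pm(n,meet(T,A(*ta),S,B(*sb)))
g=cv2.cvtColor(T["frame"],cv2.COLOR_RGB2GRAY).astype(float)
pts=[]
for row in range(165,250,4):
    d=np.diff(g[row,183:200]); k=d.argmax(); ks=np.arange(max(k-1,0),min(k+2,len(d))); w=np.clip(d[ks],0,None); pts.append((183+.5+(w*ks).sum()/w.sum(),row))
W=np.array([onz(T,p,0.) for p in pts])[:,:2]; vx,vy,x0,y0=cv2.fitLine(W.astype(np.float32),cv2.DIST_HUBER,0,.001,.001).ravel()
print("unit line",x0,y0,"deg",np.degrees(np.arctan(vy/vx)),"resid",np.abs((W-[x0,y0])@[-vy,vx]).max())
for p in [(65,355),(62,40)]: print("unit corner",onz(T,A(*p),0))
print("unit side view base",onz(S,B(525,180),0),onz(S,B(402,250),0))
for n,C,(r0,r1,c0,c1) in(("top",T,(170,205,262,295)),("side",S,(195,225,290,315))):
    gg=C["frame"][r0:r1,c0:c1].max(2); m=(gg<45).astype(np.uint8); k,l,st,ce=cv2.connectedComponentsWithStats(m); i=1+st[1:,4].argmax(); print(n,"cap",st[i]+[c0,r0,0,0,0],ce[i]+[c0,r0],cv2.minAreaRect(np.argwhere(l==i)[:,::-1].astype(np.float32)))
    if n=="top":ct=ce[i]+[c0,r0]
    else: pm("cap centre",meet(T,ct,S,ce[i]+[c0,r0]))
print("cap top-z.062",onz(T,ct,.055))
for z in(.044,): print("cap end mid",onz(T,A(356,140),z))
for n,p in(("spat tip",(331,215)),("spat hi",(338,203)),("spat lo",(330,222)),("castb",(344,286)),("casta hi",(227,247))):print(n,onz(T,p,.01)[:2].round(3))
```

```text
foot_near_top [0.5556 0.1827 0.089 ] 0.0053
sh_near_top [0.5724 0.0345 0.0906] 0.0034
foot_far_top [0.6366 0.1935 0.0866] 0.0003
sh_far_top [0.6577 0.0511 0.082 ] 0.0003
unit line 0.5829952 0.24627984 deg 3.1935165 resid 0.0004853666909540273
unit corner [0.44309269 0.23921859 0.        ]
unit corner [0.72475883 0.25452082 0.        ]
unit side view base [0.6173139  0.27704891 0.        ] [0.47853523 0.25509739 0.        ]
top cap [262 174  23  31 255] [274.3372549  187.80392157] ((11.482233047485352, 19.748729705810547), (21.16037368774414, 30.066253662109375), 4.085616588592529)
side cap [292 202  16  15 162] [299.81481481 209.02469136] ((9.90000057220459, 13.699999809265137), (14.758047103881836, 12.074767112731934), 26.56505012512207)
cap centre [0.6196 0.0159 0.044 ] 0.006
cap top-z.062 [0.61467008 0.01707298 0.055     ]
cap end mid [ 0.62420845 -0.01122325  0.044     ]
spat tip [ 0.551 -0.133]
spat hi [ 0.583 -0.152]
spat lo [ 0.532 -0.13 ]
castb [ 0.365 -0.165]
casta hi [0.464 0.142]
```

```bash
python3 -m jog '{"delta_pos":[[0,0,40],[0,0,40],[0,0,40],[20,-33,0],[20,-33,0],[20,-33,0],[20,-33,0],[20,-33,0],[20,-33,0],[20,-33,0]],"rot":[[0,0,-6],[0,0,-6],[0,0,-6],[0,0,-6],[0,0,-6],[0,0,-6],[0,0,-6],[0,0,-6],[0,0,-6],[0,0,-6]],"grip":[100,100,100,100,100,100,100,100,100,100]}'
python3 -m jog '{"delta_pos":[[20,-33,0],[20,-33,0],[20,-33,0],[20,-33,0],[20,-33,0],[20,-33,0],[20,-33,0],[20,-33,0],[20,-33,0],[20,-33,0]],"rot":[[0,0,0],[0,0,0],[0,0,0],[0,0,0],[0,0,0],[0,0,0],[0,0,0],[0,0,0],[0,0,0],[0,0,0]],"grip":[100,100,100,100,100,100,100,100,100,100]}'
python3 -m jog '{"delta_pos":[[20,-33,0],[12,-35,0],[10,-33,0],[0,0,0]],"rot":[[0,0,0],[0,0,0],[0,0,0],[0,0,0]],"grip":[100,100,100,100]}'
python3 -c "
from station import r;s=r.sense();print(s['joints'],s['ee_rot'])"
```

```text
time_s: 1.13
tcp_pos: [0.3762, 0.346, 0.3678]
ee_rot: [[0.132, -0.991, 0.0], [-0.991, -0.132, 0.0], [-0.0, -0.0, -1.0]]
wrist_force: [1.5, 0.6, 0.6]
gripper_width: 1.002
time_s: 1.97
tcp_pos: [0.5763, 0.016, 0.3677]
ee_rot: [[0.136, -0.991, 0.0], [-0.991, -0.136, 0.0], [-0.0, -0.0, -1.0]]
wrist_force: [0.3, 0.7, -0.4]
gripper_width: 1.002
time_s: 2.3
tcp_pos: [0.6187, -0.0883, 0.3661]
ee_rot: [[0.13, -0.991, -0.002], [-0.991, -0.13, -0.001], [0.001, 0.002, -1.0]]
wrist_force: [0.7, 0.9, 0.3]
gripper_width: 1.001
[ 6.72640562e+00  1.91710999e+01  1.28040309e+01  6.66505204e-02
 -8.37528318e+01  7.57119512e-01] [[ 0.13036891 -0.99146365 -0.00194274]
 [-0.99146491 -0.13036634 -0.0013935 ]
 [ 0.00112834  0.00210783 -0.99999714]]
```

```bash
python3 -m jog '{"delta_pos":[[0,0,-10],[0,0,-10],[0,0,-10],[0,0,-10],[0,0,-10],[0,0,-10],[0,0,-10],[0,0,0]],"rot":[[6.4,0.83,0],[6.4,0.83,0],[6.4,0.83,0],[6.4,0.83,0],[6.4,0.83,0],[6.4,0.83,0],[6.4,0.83,0],[0,0,0]],"grip":[100,100,100,100,100,100,100,100]}'
python3 -c "
from h import *
s=r.sense();print(s['joints'],s['ee_rot'],s['tcp_pos'])
c=vision.capture('wrist');cv2.imwrite('pics/w1.png',c['frame'][:,:,::-1])"
```

```text
time_s: 2.97
tcp_pos: [0.6169, -0.0857, 0.2917]
ee_rot: [[0.087, -0.992, -0.095], [-0.694, -0.129, 0.708], [-0.715, 0.004, -0.7]]
wrist_force: [-0.8, -0.3, -2.0]
gripper_width: 1.002
[ -14.23153624   30.67876252   23.75080246  -42.38571735 -100.36229302
   20.17542102] [[ 0.08695727 -0.99167141 -0.09500659]
 [-0.6941634  -0.12871969  0.70821495]
 [-0.71454574  0.00436565 -0.69957511]] [ 0.61689697 -0.08567588  0.29171798]
```

View pics/w1.png

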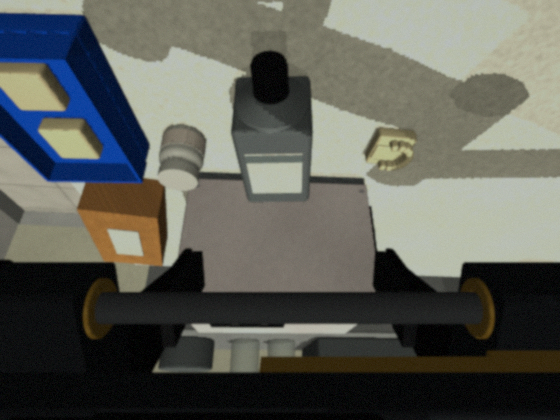

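The wrist view shows the cap at about (269,77), the body below it, the unit's side edge at row ~178, the jar at left and cast_a at right. I'll check my estimate against the cap mask.

Run:
```python
from h import *
c=vision.capture('wrist'); T=vision.capture('top')
g=c['frame'].max(2)[40:108,240:300]; m=(g<28).astype(np.uint8); k,l,st,ce=cv2.connectedComponentsWithStats(m); i=1+st[1:,4].argmax(); print(st[i]+[240,40,0,0,0],ce[i]+[240,40])
f=np.array([.5948,.1888,.044]);d=np.array([.129,-.992,0])
for s,h in((.168,0),(.202,0),(.202,.018),(.185,0),(.202,-.018)): print(s,h,proj(c,f+d*s+[0,0,h]),proj(T,f+d*s+[0,0,h]))
for o in(-.018,.018): print(proj(c,f+d*.19+np.array([.992,.129,0])*o))
# unit edge in wrist at z=0 
gg=c['frame'].max(2).astype(int)
for u in(210,330,350):
    col=gg[165:195,u]; print(u,[int(x) for x in col[::2]])
for p in((199,177),(350,181)): print(onz(c,p,0),)
for x in(.5,.65): print(proj(c,[x,.2463+(x-.583)*.0558,0]))
print(cv2.minAreaRect(np.argwhere(m)[:,::-1].astype(np.float32)))
```

```text
[ 253   51   38   53 1652] [270.74031477  77.35290557]
0.168 0 [274.78446689  85.79816455] [272.56360162 188.00249634]
0.202 0 [273.63175688  57.82832658] [285.48937517 186.41627787]
0.202 0.018 [273.29349159  70.60163792] [285.41986538 184.922157  ]
0.185 0 [274.23275953  72.41130639] [279.02805565 187.20919478]
0.202 -0.018 [273.95322827  45.68917326] [285.55651017 187.85935256]
[292.10263276  68.24832866]
[256.01540604  68.25831003]
210 [192, 190, 189, 156, 59, 47, 49, 86, 114, 122, 115, 124, 121, 123, 120]
330 [191, 193, 191, 193, 188, 179, 110, 54, 43, 68, 116, 121, 123, 123, 121]
350 [190, 191, 191, 193, 187, 181, 154, 61, 48, 54, 102, 123, 121, 128, 126]
[0.72306018 0.27314417 0.        ]
[0.46307447 0.25232197 0.        ]
[330.77711209 176.04961258]
[242.19127433 172.41620846]
((30.698022842407227, 36.980201721191406), (52.04044723510742, 36.41836166381836), 84.2894058227539)
```

```bash
python3 -m jog '{"delta_pos":[[2,5,-31],[2,5,-31],[2,5,-31],[2,5,-31],[2,5,-31],[2,5,-31],[0,0,0],[0,0,0]],"rot":[[0,0,0],[0,0,0],[0,0,0],[0,0,0],[0,0,0],[0,0,0],[0,0,0],[0,0,0]],"grip":[100,100,100,100,100,100,100,100]}'
python3 -c "
from h import *
c=vision.capture('wrist');s=vision.capture('side')
cv2.imwrite('pics/w2.png',np.hstack([cv2.resize(c['frame'],(400,300)),cv2.resize(s['frame'][120:270,200:400],(400,300))])[:,:,::-1])"
```

```text
time_s: 3.78
tcp_pos: [0.6297, -0.0517, 0.1121]
ee_rot: [[0.1, -0.99, -0.094], [-0.699, -0.138, 0.702], [-0.708, -0.005, -0.706]]
wrist_force: [0.7, -1.5, 0.2]
gripper_width: 0.999
```

View pics/w2.png

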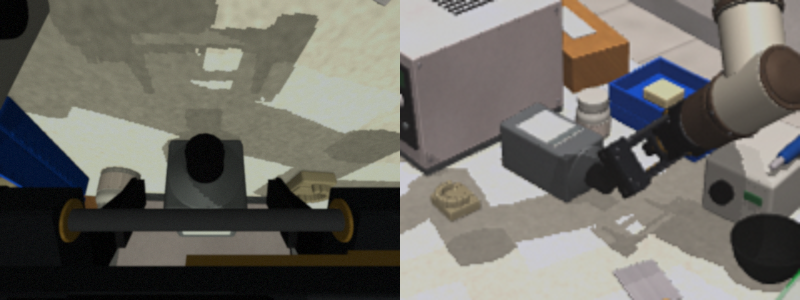

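Left panel: the cap at (204,158) is centred between the fingers at cols 140 and 270. Right panel: the arm is clear of everything. I'll advance and close.

```bash
python3 -m jog '{"delta_pos":[[-2,13,-16],[-2,13,-16],[-2,13,-16],[-2,12,-15],[0,0,0],[0,0,0],[0,0,0]],"rot":[[0,0,0],[0,0,0],[0,0,0],[0,0,0],[0,0,0],[0,0,0],[0,0,0]],"grip":[100,100,100,100,100,100,100]}' && python3 -m jog '{"delta_pos":[[0,0,0],[0,0,0],[0,0,0],[0,0,0],[0,0,0],[0,0,0],[0,0,0],[0,0,0],[0,0,0],[0,0,0]],"rot":[[0,0,0],[0,0,0],[0,0,0],[0,0,0],[0,0,0],[0,0,0],[0,0,0],[0,0,0],[0,0,0],[0,0,0]],"grip":[30,30,30,30,30,30,30,30,30,30]}'
python3 -c "
from station import r
s=r.sense();print(s['joints'],s['gripper_width'],s['wrist_force'],s['moment'])"
```

```text
time_s: 4.47
tcp_pos: [0.6233, -0.0032, 0.0512]
ee_rot: [[0.102, -0.991, -0.088], [-0.699, -0.135, 0.702], [-0.708, -0.01, -0.707]]
wrist_force: [-0.2, 0.8, -0.6]
gripper_width: 0.995
time_s: 5.3
tcp_pos: [0.6221, -0.0023, 0.0484]
ee_rot: [[0.099, -0.991, -0.09], [-0.698, -0.134, 0.703], [-0.709, -0.006, -0.705]]
wrist_force: [0.6, 0.5, -0.6]
gripper_width: 0.405
[ -7.57180527  42.55704072   8.49936631 -44.94458178 -75.87688115
  34.85433437] 0.4045230671936313 [ 0.59703078  0.54914517 -0.55510333] [-1.56832123 -0.46875868 -0.24819574]
```

```bash
python3 -m jog '{"delta_pos":[[0,0,0],[0,0,0],[-3,7,0],[-3,7,0],[-3,7,0],[-3,7,0],[-3,7,0],[0,7,0],[0,0,0],[0,0,0]],"rot":[[0,0,0],[0,0,0],[0,0,-0.8],[0,0,-0.8],[0,0,-0.8],[0,0,-0.8],[0,0,-0.9],[0,0,0],[0,0,0],[0,0,0]],"grip":[0,0,0,0,0,0,0,0,0,0]}'
python3 - <<'E'
from h import *
s=r.sense();print(s['gripper_width'],s['wrist_force'],s['moment'],s['tcp_pos'])
T=vision.capture('top');cv2.imwrite('pics/t3.png',cv2.resize(T['frame'][120:270,160:320],(640,600),interpolation=cv2.INTER_CUBIC)[:,:,::-1])
E
```

```text
time_s: 6.13
tcp_pos: [0.6061, 0.0415, 0.0484]
ee_rot: [[0.048, -0.998, -0.043], [-0.702, -0.065, 0.709], [-0.711, -0.004, -0.704]]
wrist_force: [-0.5, 1.6, -2.2]
gripper_width: 0.403
0.4027148380995154 [-0.50846877  1.60764667 -2.2291681 ] [-1.33390667 -0.14670618  0.15179424] [0.60607335 0.0415061  0.04843708]
```

View pics/t3.png

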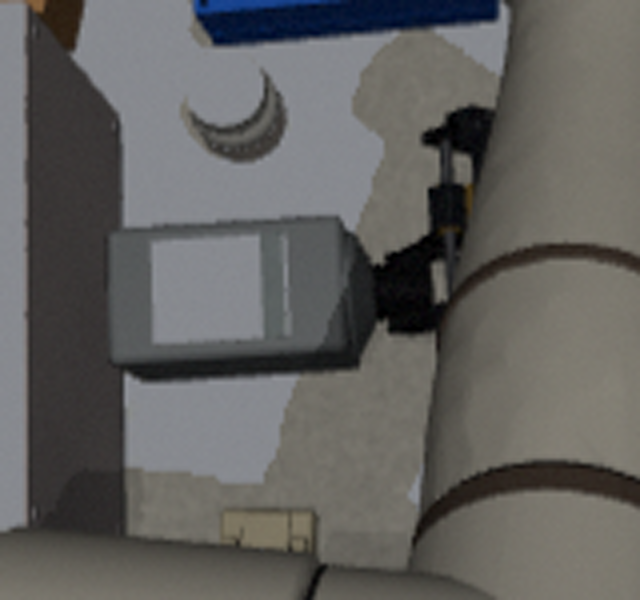

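The bottle is now nearly square and about 12 mm from the unit; the jar at (235,115) and cast_a at (270,525) are untouched. I'll creep in.

```bash
python3 -m jog '{"delta_pos":[[-0.5,3,0],[0,3,0],[0,2,0],[0,0,0],[0,0,0]],"rot":[[0,0,-0.4],[0,0,0],[0,0,0],[0,0,0],[0,0,0]],"grip":[0,0,0,0,0]}'
python3 -m jog '{"delta_pos":[[0,1.5,0],[0,1.5,0],[0,0,0]],"rot":[[0,0,0],[0,0,0],[0,0,0]],"grip":[0,0,0]}'
python3 -m jog '{"delta_pos":[[0,1,0],[0,1,0],[0,0,0]],"rot":[[0,0,0],[0,0,0],[0,0,0]],"grip":[0,0,0]}'
```

```text
time_s: 6.6
tcp_pos: [0.6065, 0.0478, 0.0484]
ee_rot: [[0.043, -0.998, -0.035], [-0.704, -0.055, 0.708], [-0.709, -0.006, -0.705]]
wrist_force: [1.2, -3.0, -0.7]
gripper_width: 0.404
time_s: 6.85
tcp_pos: [0.6065, 0.0493, 0.0485]
ee_rot: [[0.044, -0.998, -0.035], [-0.706, -0.056, 0.707], [-0.707, -0.006, -0.707]]
wrist_force: [-0.2, -6.8, -0.9]
gripper_width: 0.402
time_s: 7.1
tcp_pos: [0.6065, 0.0494, 0.0485]
ee_rot: [[0.044, -0.998, -0.035], [-0.707, -0.056, 0.705], [-0.705, -0.007, -0.709]]
wrist_force: [-0.9, -11.7, 0.9]
gripper_width: 0.407
```

Contact is confirmed: motion stopped and the force is rising gently. Now I'll work out the tipping increments.

```bash
python3 - <<'E'
import numpy as np
s=.188;n=np.array([-.056,.998])
def tcp(th):
    t=np.radians(th);d=.044*np.cos(t)+s*np.sin(t);h=.044*np.sin(t)+s*np.cos(t)
    a=np.radians(45-.3*(90-th)); d+=.006*np.sin(a);h+=.006*np.cos(a); return np.array([*(-d*n),h])*1000
th=np.arange(90,-1,-5)
for a,b in zip(th,th[1:]): print(a,b,np.round(tcp(b)-tcp(a),1))
E
python3 -m jog '{"delta_pos":[[0,0,0],[0,0,0],[0,-1,0],[0,-1,0]],"rot":[[0,0,0],[0,0,0],[0,0,0],[0,0,0]],"grip":[0,0,0,0]}'
```

```text
90 85 [ 0.2 -3.  16.3]
85 80 [ 0.1 -1.5 15.9]
80 75 [ 0.  -0.1 15.3]
75 70 [-0.1  1.4 14.6]
70 65 [-0.2  2.8 13.8]
65 60 [-0.2  4.3 12.9]
60 55 [-0.3  5.7 11.9]
55 50 [-0.4  7.1 10.8]
50 45 [-0.5  8.4  9.6]
45 40 [-0.5  9.6  8.3]
40 35 [-0.6 10.8  7. ]
35 30 [-0.7 11.9  5.6]
30 25 [-0.7 12.9  4.2]
25 20 [-0.8 13.8  2.8]
20 15 [-0.8 14.6  1.3]
15 10 [-0.9 15.3 -0.1]
10 5 [-0.9 15.9 -1.6]
5 0 [-0.9 16.3 -3.1]
time_s: 7.43
tcp_pos: [0.6065, 0.0492, 0.0485]
ee_rot: [[0.043, -0.998, -0.035], [-0.705, -0.055, 0.707], [-0.708, -0.006, -0.706]]
wrist_force: [0.4, -2.9, -1.0]
gripper_width: 0.401
```

```bash
python3 -m jog '{"delta_pos":[[0,-1,5.4],[0,-1,5.4],[0,-1,5.4],[0,0,0],[0,0,0]],"rot":[[-0.5,0,0],[-0.5,0,0],[-0.5,0,0],[0,0,0],[0,0,0]],"grip":[0,0,0,0,0]}'
python3 -m jog '{"delta_pos":[[0,-0.5,5.3],[0,-0.5,5.3],[0,-0.5,5.3],[0,0,5.1],[0,0,5.1],[0,0,5.1],[0,0,0]],"rot":[[-0.5,0,0],[-0.5,0,0],[-0.5,0,0],[-0.5,0,0],[-0.5,0,0],[-0.5,0,0],[0,0,0]],"grip":[0,0,0,0,0,0,0]}'
```

```text
time_s: 7.85
tcp_pos: [0.6065, 0.0466, 0.065]
ee_rot: [[0.044, -0.998, -0.035], [-0.724, -0.056, 0.687], [-0.688, -0.005, -0.726]]
wrist_force: [-0.1, -6.4, -3.6]
gripper_width: 0.403
time_s: 8.43
tcp_pos: [0.6067, 0.0455, 0.0973]
ee_rot: [[0.046, -0.998, -0.034], [-0.759, -0.057, 0.648], [-0.649, -0.003, -0.761]]
wrist_force: [0.6, -6.6, -4.2]
gripper_width: 0.403
```

```bash
python3 -m jog '{"delta_pos":[[0,0.5,4.9],[0,0.5,4.9],[0,0.5,4.9],[0,0.9,4.6],[0,0.9,4.6],[0,0.9,4.6],[-0.1,1.4,4.3],[-0.1,1.4,4.3],[-0.1,1.4,4.3],[0,0,0]],"rot":[[-0.5,0,0],[-0.5,0,0],[-0.5,0,0],[-0.5,0,0],[-0.5,0,0],[-0.5,0,0],[-0.5,0,0],[-0.5,0,0],[-0.5,0,0],[0,0,0]],"grip":[0,0,0,0,0,0,0,0,0,0]}'
```

```text
time_s: 9.27
tcp_pos: [0.6064, 0.0522, 0.139]
ee_rot: [[0.046, -0.998, -0.034], [-0.809, -0.057, 0.585], [-0.586, 0.0, -0.811]]
wrist_force: [-0.1, -10.4, -0.6]
gripper_width: 0.408
```

Run:
```python
from h import *
s=r.sense();print(s['joints'],s['wrist_force'],s['moment'])
S=vision.capture('side');cv2.imwrite('pics/s4.png',cv2.resize(S['frame'][80:280,160:400],(720,600),interpolation=cv2.INTER_CUBIC)[:,:,::-1])
```

```text
[  1.15664515  30.19291682   2.97969025 -38.67914458 -69.43755438
  18.30714597] [ -0.1276928  -10.38758065  -0.55395917] [-4.28031668 -0.08519398  0.16781459]
```

View pics/s4.png

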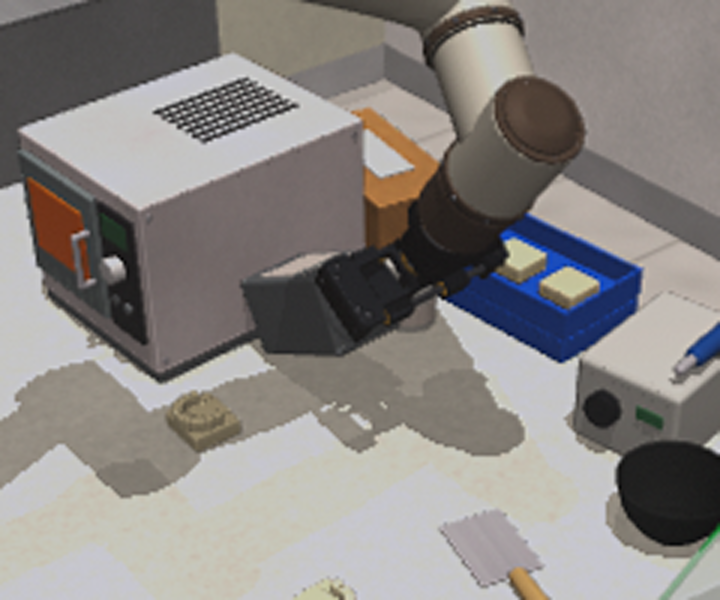

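The side view shows the bottle raised with its foot edge braced on the unit and the rest untouched. The horizontal push is 10 N, so I'll ease it slightly on the next arc.

```bash
python3 -m jog '{"delta_pos":[[-0.1,1.0,4.0],[-0.1,1.2,4.0],[-0.1,1.5,4.0],[-0.1,2.2,3.6],[-0.1,2.3,3.6],[0,0,0]],"rot":[[-0.5,0,0],[-0.5,0,0],[-0.5,0,0],[-0.5,0,0],[-0.5,0,0],[0,0,0]],"grip":[0,0,0,0,0,0]}'
```

```text
time_s: 9.82
tcp_pos: [0.6062, 0.0589, 0.1588]
ee_rot: [[0.046, -0.998, -0.033], [-0.835, -0.057, 0.547], [-0.548, 0.002, -0.837]]
wrist_force: [-0.3, -15.8, 1.2]
gripper_width: 0.403
```

Force rose more than the model predicts, so the foot edge may be sticking on the wall. I'll back off and look.

```bash
python3 -m jog '{"delta_pos":[[0,-2,0],[0,-2,0],[0,0,0]],"rot":[[0,0,0],[0,0,0],[0,0,0]],"grip":[0,0,0]}'
python3 - <<'E'
from h import *
S=vision.capture('side');a=S['frame'][150:210,230:300];T=vision.capture('top')['frame'][130:230,170:290]
o=np.hstack([cv2.resize(a,(420,360),interpolation=cv2.INTER_CUBIC),cv2.resize(T,(380,360),interpolation=cv2.INTER_CUBIC)])
cv2.imwrite('pics/s5.png',np.clip(o[:,:,::-1].astype(int)*1.5,0,255).astype(np.uint8))
E
```

```text
time_s: 10.07
tcp_pos: [0.6047, 0.0592, 0.1568]
ee_rot: [[0.043, -0.998, -0.037], [-0.83, -0.056, 0.554], [-0.555, 0.007, -0.832]]
wrist_force: [-0.1, -3.3, 0.5]
gripper_width: 0.406
```

View pics/s5.png

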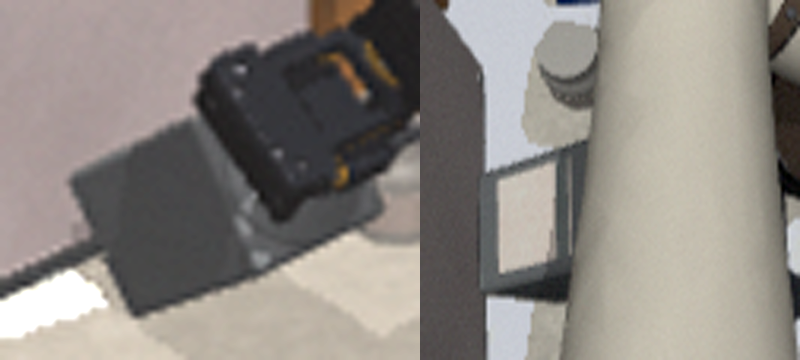

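```bash
cat > tilt.py <<'E'
from h import *
def plane(S,uv,p0,n=np.array([.998,.056,0])):
    o,d=ray(S,uv); return o+d*(n@(p0-o))/(n@d)
if __name__=="__main__":
    S=vision.capture('side');p0=np.array([.605,.063,0])-.044*np.array([.998,.056,0])
    for nm,u in(("foot up",(72,182)),("foot low",(135,312)),("sh low",(268,265)),("sh up",(195,118))):
        X=plane(S,(230+(u[0]+.5)/6-.5,150+(u[1]+.5)/6-.5),p0); w=(.2463+(X[0]-.583)*.0558-X[1])*.998
        print(nm,X.round(4),"d from wall",w.round(4))
E
python3 tilt.py
```

```text
foot up [0.5517 0.2287 0.0711] d from wall 0.0158
foot low [0.5545 0.1781 0.0113] d from wall 0.0665
sh low [0.561  0.0619 0.1026] d from wall 0.1828
sh up [0.5579 0.1165 0.164 ] d from wall 0.1281
```

Tilt is about 50–52°, consistent with a grasp at s≈0.194, and force is down to 3 N, so the bottle is still on the bench within measurement error. I'll continue in smaller pieces.

```bash
python3 -m jog '{"delta_pos":[[-0.1,2.0,3.5],[-0.1,2.3,3.5],[-0.1,2.5,3.4],[0,0,0]],"rot":[[-0.5,0,0],[-0.5,0,0],[-0.5,0,0],[0,0,0]],"grip":[0,0,0,0]}'; python3 -m jog '{"delta_pos":[[-0.1,2.4,3.2],[-0.1,2.5,3.2],[-0.1,2.6,3.1],[0,0,0]],"rot":[[-0.5,0,0],[-0.5,0,0],[-0.5,0,0],[0,0,0]],"grip":[0,0,0,0]}'
```

```text
time_s: 10.55
tcp_pos: [0.6051, 0.0672, 0.1677]
ee_rot: [[0.045, -0.998, -0.036], [-0.845, -0.058, 0.531], [-0.533, 0.006, -0.846]]
wrist_force: [0.3, -0.3, -3.6]
gripper_width: 0.405
time_s: 10.88
tcp_pos: [0.605, 0.0741, 0.1774]
ee_rot: [[0.045, -0.998, -0.035], [-0.859, -0.057, 0.509], [-0.51, 0.007, -0.86]]
wrist_force: [-1.1, 0.3, -3.1]
gripper_width: 0.403
```

```bash
python3 -m jog '{"delta_pos":[[0,2,0],[0,2,0],[0,0,0],[0,0,0]],"rot":[[0,0,0],[0,0,0],[0,0,0],[0,0,0]],"grip":[0,0,0,0]}'
python3 - <<'E'
from h import *
S=vision.capture('side');a=S['frame'][140:210,225:295]; b=vision.capture('wrist')['frame']
cv2.imwrite('pics/s6.png',np.clip(np.hstack([cv2.resize(a,(400,400),interpolation=cv2.INTER_CUBIC),cv2.resize(b,(400,400))])[:,:,::-1].astype(int)*1.5,0,255).astype(np.uint8))
E
```

```text
time_s: 11.22
tcp_pos: [0.6054, 0.0763, 0.1782]
ee_rot: [[0.045, -0.998, -0.034], [-0.859, -0.056, 0.509], [-0.51, 0.006, -0.86]]
wrist_force: [-1.4, -5.5, 4.9]
gripper_width: 0.405
```

View pics/s6.png

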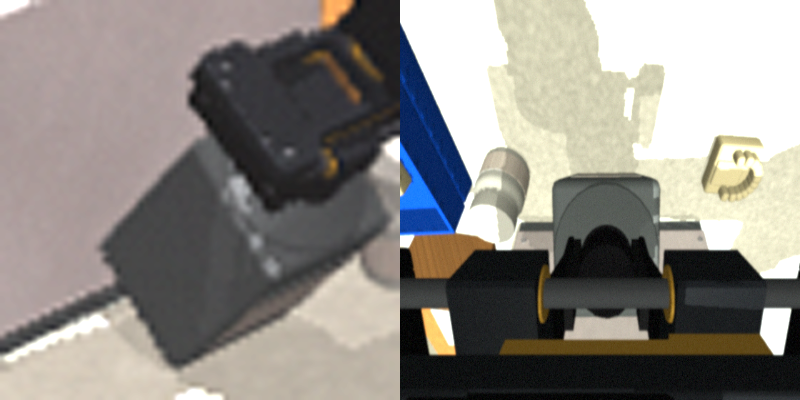

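The bottle is at about 43–45°, its foot corner on the bench and its upper edge on the wall. I'll continue along the arc.

```bash
python3 -m jog '{"delta_pos":[[-0.2,3.0,3.0],[-0.2,3.0,3.0],[-0.2,3.0,2.9],[0,0,0]],"rot":[[-0.5,0,0],[-0.5,0,0],[-0.5,0,0],[0,0,0]],"grip":[0,0,0,0]}'; python3 -m jog '{"delta_pos":[[-0.2,3.3,2.6],[-0.2,3.3,2.6],[-0.2,3.4,2.5],[0,0,0]],"rot":[[-0.5,0,0],[-0.5,0,0],[-0.5,0,0],[0,0,0]],"grip":[0,0,0,0]}'
```

```text
time_s: 11.65
tcp_pos: [0.6038, 0.0876, 0.1852]
ee_rot: [[0.044, -0.998, -0.037], [-0.872, -0.057, 0.487], [-0.488, 0.011, -0.873]]
wrist_force: [-0.4, -0.1, -3.8]
gripper_width: 0.409
time_s: 11.98
tcp_pos: [0.6036, 0.0973, 0.1936]
ee_rot: [[0.045, -0.998, -0.036], [-0.884, -0.056, 0.463], [-0.464, 0.011, -0.886]]
wrist_force: [0.1, 0.1, -4.7]
gripper_width: 0.404
```

```bash
python3 -m jog '{"delta_pos":[[-0.1,2,-1],[-0.1,2,-1],[0,0,0],[0,0,0]],"rot":[[0,0,0],[0,0,0],[0,0,0],[0,0,0]],"grip":[0,0,0,0]}'
python3 - <<'E'
from h import *
S=vision.capture('side');a=S['frame'][130:210,225:305]; b=vision.capture('wrist')['frame']
cv2.imwrite('pics/s7.png',np.clip(cv2.resize(a,(600,600),interpolation=cv2.INTER_CUBIC)[:,:,::-1].astype(int)*1.5,0,255).astype(np.uint8))
E
```

```text
time_s: 12.32
tcp_pos: [0.604, 0.0997, 0.1939]
ee_rot: [[0.046, -0.998, -0.033], [-0.884, -0.056, 0.463], [-0.465, 0.008, -0.885]]
wrist_force: [-2.0, -2.8, 5.4]
gripper_width: 0.408
```

View pics/s7.png

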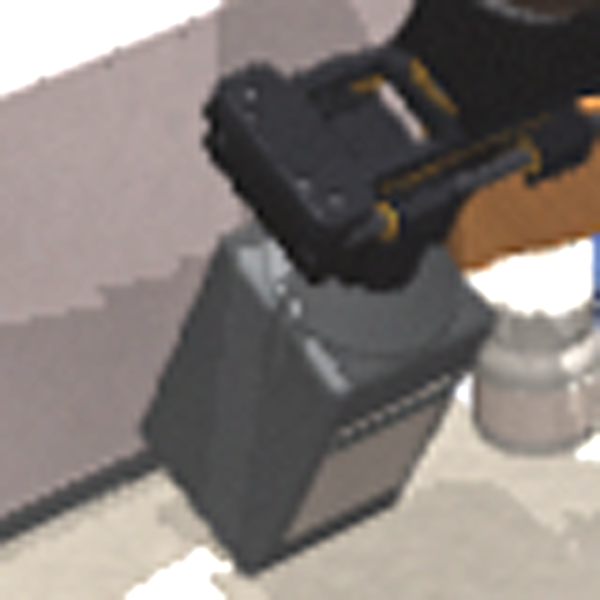

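Run:
```python
from tilt import *
S=vision.capture('side')
for dx in(0,.006):
  p0=np.array([.604+dx,.063,0])-.044*np.array([.998,.056,0]);P=[]
  for u in((143,437),(252,573),(340,388),(238,232)):
    X=plane(S,(225+(u[0]+.5)/7.5-.5,130+(u[1]+.5)/7.5-.5),p0); P.append([(.2463+(X[0]-.583)*.0558-X[1]),X[2]])
  P=np.array(P);print(P.round(4).tolist());e=P[1]-P[0];b=P[2]-P[1];b2=P[3]-P[0];print(np.degrees([np.arctan2(-e[1],e[0]),np.arctan2(b[0],b[1]),np.arctan2(b2[0],b2[1])]),np.linalg.norm(e),np.linalg.norm(b),np.linalg.norm(b2))
```

```text
[[0.0257, 0.0454], [0.1, 0.0121], [0.1654, 0.1392], [0.103, 0.1837]]
[24.08505065 27.26231755 29.19552321] 0.08138157551931718 0.1429805818803688 0.15850617256434835
[[0.017, 0.0383], [0.0919, 0.0048], [0.1579, 0.1329], [0.0949, 0.1777]]
[24.08505065 27.26231755 29.19552321] 0.0820014537947337 0.144069655862391 0.1597135039813806
```

Measured tilt is about 28°, and the foot appears to have drifted ~10 mm from the wall since the braced phase. I'll push horizontally at constant height to restore the brace before going further.

```bash
python3 -m jog '{"delta_pos":[[-0.1,2,0],[-0.1,2,0],[0,0,0]],"rot":[[0,0,0],[0,0,0],[0,0,0]],"grip":[0,0,0]}'; python3 -m jog '{"delta_pos":[[-0.1,2,0],[-0.1,2,0],[0,0,0]],"rot":[[0,0,0],[0,0,0],[0,0,0]],"grip":[0,0,0]}'
```

```text
time_s: 12.72
tcp_pos: [0.6041, 0.1037, 0.1947]
ee_rot: [[0.046, -0.998, -0.032], [-0.884, -0.056, 0.464], [-0.465, 0.007, -0.885]]
wrist_force: [-2.3, -2.8, 9.5]
gripper_width: 0.404
time_s: 12.97
tcp_pos: [0.6041, 0.1077, 0.1955]
ee_rot: [[0.047, -0.998, -0.031], [-0.884, -0.056, 0.464], [-0.465, 0.006, -0.885]]
wrist_force: [-3.3, -4.1, 10.7]
gripper_width: 0.407
```

```bash
python3 -m jog '{"delta_pos":[[-0.2,3.5,2],[-0.2,3.5,2],[-0.2,3.5,1.5],[-0.2,3.5,0.6],[0,0,0]],"rot":[[-0.5,0,0],[-0.5,0,0],[-0.5,0,0],[-0.5,0,0],[0,0,0]],"grip":[0,0,0,0,0]}';python3 -m jog '{"delta_pos":[[-0.2,4,0.5],[-0.2,4,0.5],[-0.2,4,0.5],[-0.2,4,0.5],[0,0,0]],"rot":[[-0.5,0,0],[-0.5,0,0],[-0.5,0,0],[-0.5,0,0],[0,0,0]],"grip":[0,0,0,0,0]}'
```

```text
time_s: 13.38
tcp_pos: [0.6027, 0.1233, 0.1984]
ee_rot: [[0.046, -0.998, -0.034], [-0.9, -0.056, 0.432], [-0.434, 0.011, -0.901]]
wrist_force: [-0.1, -2.5, 6.5]
gripper_width: 0.403
time_s: 13.8
tcp_pos: [0.6017, 0.1394, 0.1999]
ee_rot: [[0.045, -0.998, -0.035], [-0.914, -0.055, 0.401], [-0.402, 0.014, -0.915]]
wrist_force: [-1.1, -1.7, 6.6]
gripper_width: 0.404
```

```bash
python3 -m jog '{"delta_pos":[[-0.2,4,0.5],[-0.2,4,0.5],[-0.2,4,0],[-0.2,4,0],[-0.2,4,-0.2],[0,0,0]],"rot":[[-0.5,0,0],[-0.5,0,0],[-0.5,0,0],[-0.5,0,0],[-0.5,0,0],[0,0,0]],"grip":[0,0,0,0,0,0]}';python3 -m jog '{"delta_pos":[[-0.2,4,-0.4],[-0.2,4,-0.5],[-0.2,4,-0.6],[-0.2,4,-0.6],[0,0,0]],"rot":[[-0.5,0,0],[-0.5,0,0],[-0.5,0,0],[-0.5,0,0],[0,0,0]],"grip":[0,0,0,0,0]}'
```

```text
time_s: 14.3
tcp_pos: [0.6003, 0.1595, 0.2]
ee_rot: [[0.045, -0.998, -0.036], [-0.931, -0.055, 0.36], [-0.362, 0.017, -0.932]]
wrist_force: [-0.8, -0.9, 5.0]
gripper_width: 0.407
time_s: 14.72
tcp_pos: [0.5997, 0.1755, 0.1985]
ee_rot: [[0.045, -0.998, -0.035], [-0.943, -0.054, 0.328], [-0.33, 0.019, -0.944]]
wrist_force: [-1.3, 0.7, 6.7]
gripper_width: 0.409
```

```bash
python3 -m jog '{"delta_pos":[[-0.2,4,-0.7],[-0.2,4,-0.8],[-0.2,3,-0.7],[0,0,0],[0,0,0]],"rot":[[-0.5,0,0],[-0.5,0,0],[-0.5,0,0],[0,0,0],[0,0,0]],"grip":[0,0,0,0,0]}';python3 -m jog '{"delta_pos":[[-0.1,2,-0.6],[-0.1,2,-0.6],[0,0,0],[0,0,0]],"rot":[[0,0,0],[0,0,0],[0,0,0],[0,0,0]],"grip":[0,0,0,0]}'
python3 - <<'E'
from h import *
s=r.sense();print(s['wrist_force'],s['moment'])
S=vision.capture('side');T=vision.capture('top')
a=S['frame'][110:200,225:325];b=T['frame'][130:230,160:260]
cv2.imwrite('pics/s8.png',np.clip(np.hstack([cv2.resize(a,(440,396),interpolation=cv2.INTER_CUBIC),cv2.resize(b,(360,396),interpolation=cv2.INTER_CUBIC)])[:,:,::-1].astype(int)*1.5,0,255).astype(np.uint8))
E
```

```text
time_s: 15.13
tcp_pos: [0.5992, 0.1863, 0.1968]
ee_rot: [[0.045, -0.998, -0.035], [-0.951, -0.053, 0.304], [-0.305, 0.019, -0.952]]
wrist_force: [-2.2, 1.0, 7.2]
gripper_width: 0.405
time_s: 15.47
tcp_pos: [0.5991, 0.1903, 0.196]
ee_rot: [[0.045, -0.998, -0.034], [-0.951, -0.053, 0.304], [-0.306, 0.019, -0.952]]
wrist_force: [-2.1, 1.2, 8.4]
gripper_width: 0.409
[-2.08854881  1.2157801   8.41990763] [0.35603863 0.47248817 0.16070186]
```

View pics/s8.png

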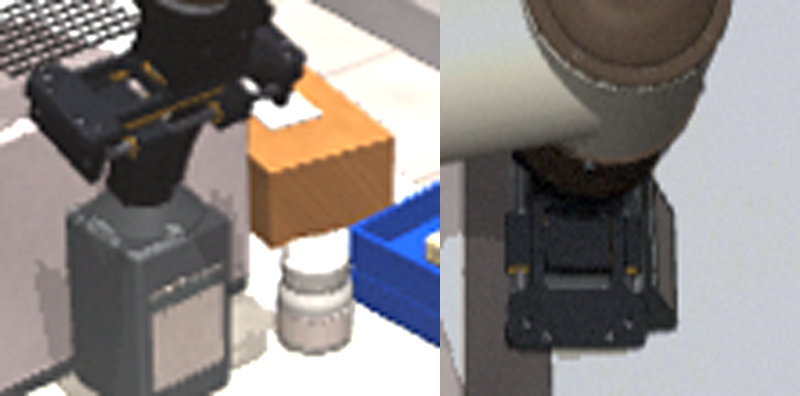

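The bottle is nearly upright (side panel) and close to the unit. I'll continue with small steps until the force shows contact.

```bash
for i in 1 ; do python3 -m jog '{"delta_pos":[[-0.1,1.5,0],[-0.1,1.5,0],[0,0,0],[0,0,0]],"rot":[[0,0,0],[0,0,0],[0,0,0],[0,0,0]],"grip":[0,0,0,0]}'; done; python3 -m jog '{"delta_pos":[[-0.1,1.5,0],[-0.1,1.5,0],[0,0,0],[0,0,0]],"rot":[[0,0,0],[0,0,0],[0,0,0],[0,0,0]],"grip":[0,0,0,0]}'
```

```text
time_s: 15.9
tcp_pos: [0.5989, 0.1922, 0.1956]
ee_rot: [[0.044, -0.998, -0.035], [-0.952, -0.053, 0.303], [-0.304, 0.019, -0.952]]
wrist_force: [-2.4, -0.6, 8.1]
gripper_width: 0.405
time_s: 16.23
tcp_pos: [0.5988, 0.194, 0.196]
ee_rot: [[0.044, -0.998, -0.034], [-0.952, -0.053, 0.301], [-0.303, 0.019, -0.953]]
wrist_force: [-2.3, -3.2, 9.2]
gripper_width: 0.409
```

```bash
python3 -m jog '{"delta_pos":[[0,0,1.5],[0,0,1],[0,0,0]],"rot":[[0,0,0],[0,0,0],[0,0,0]],"grip":[0,0,0]}'; python3 -m jog '{"delta_pos":[[-0.1,1.5,0],[-0.1,1.5,0],[0,0,0]],"rot":[[0,0,0],[0,0,0],[0,0,0]],"grip":[0,0,0]}'; python3 -m jog '{"delta_pos":[[0,1,0],[0,0,0],[0,0,0]],"rot":[[0,0,0],[0,0,0],[0,0,0]],"grip":[0,0,0]}'
```

```text
time_s: 16.48
tcp_pos: [0.5979, 0.1951, 0.1958]
ee_rot: [[0.042, -0.998, -0.037], [-0.952, -0.052, 0.303], [-0.304, 0.023, -0.952]]
wrist_force: [-0.1, -0.8, -1.3]
gripper_width: 0.404
time_s: 16.73
tcp_pos: [0.5979, 0.1972, 0.1963]
ee_rot: [[0.043, -0.998, -0.037], [-0.952, -0.052, 0.3], [-0.302, 0.023, -0.953]]
wrist_force: [-1.2, -5.1, 0.1]
gripper_width: 0.401
time_s: 16.98
tcp_pos: [0.5978, 0.1974, 0.1963]
ee_rot: [[0.043, -0.998, -0.038], [-0.953, -0.052, 0.299], [-0.301, 0.023, -0.953]]
wrist_force: [-1.5, -6.3, 2.0]
gripper_width: 0.402
```

```bash
python3 -m jog '{"delta_pos":[[0,1.5,0],[0,0,0],[0,0,0]],"rot":[[0,0,0],[0,0,0],[0,0,0]],"grip":[0,0,0]}'; python3 -m jog '{"delta_pos":[[0,1,0],[0,0,0],[0,0,0],[0,0,0]],"rot":[[0,0,0],[0,0,0],[0,0,0],[0,0,0]],"grip":[0,0,0,0]}'
```

```text
time_s: 17.23
tcp_pos: [0.5978, 0.1975, 0.1963]
ee_rot: [[0.042, -0.998, -0.038], [-0.953, -0.052, 0.297], [-0.299, 0.024, -0.954]]
wrist_force: [-0.6, -11.3, 0.7]
gripper_width: 0.403
time_s: 17.57
tcp_pos: [0.5977, 0.1976, 0.1963]
ee_rot: [[0.042, -0.998, -0.038], [-0.954, -0.051, 0.296], [-0.298, 0.024, -0.954]]
wrist_force: [0.1, -13.0, 1.8]
gripper_width: 0.403
```

The bottle is hard against the wall: no motion with rising force. I'll relax, then open.

```bash
python3 -m jog '{"delta_pos":[[0,-1.5,0],[0,-1.5,0],[0,-1,0],[0,0,0]],"rot":[[0,0,0],[0,0,0],[0,0,0],[0,0,0]],"grip":[0,0,0,0]}'; python3 -m jog '{"delta_pos":[[0,0,0],[0,0,0],[0,0,0],[0,0,0],[0,0,0],[0,0,0],[0,0,0],[0,0,0]],"rot":[[0,0,0],[0,0,0],[0,0,0],[0,0,0],[0,0,0],[0,0,0],[0,0,0],[0,0,0]],"grip":[45,50,60,70,80,80,80,80]}'; python3 -m jog '{"delta_pos":[[0,-3,10],[0,-3,10],[0,-6,20],[0,-10,30],[0,-10,30],[0,-20,30],[0,-30,20],[0,-30,0],[0,-30,0],[0,-30,0]],"rot":[[0,0,0],[0,0,0],[0,0,0],[0,0,0],[0,0,0],[0,0,0],[0,0,0],[0,0,0],[0,0,0],[0,0,0]],"grip":[80,80,80,80,80,80,80,80,80,80]}'; python3 -m jog '{"delta_pos":[[0,-30,0],[0,-30,0],[0,-30,0],[0,0,0]],"rot":[[0,0,0],[0,0,0],[0,0,0],[0,0,0]],"grip":[80,80,80,80]}'
python3 - <<'E'
from h import *
S=vision.capture('side');T=vision.capture('top')
cv2.imwrite('pics/f_top.png',T['frame'][:,:,::-1]);cv2.imwrite('pics/f_side.png',S['frame'][:,:,::-1])
a=S['frame'][110:210,220:320];b=T['frame'][120:230,170:280]
cv2.imwrite('pics/s9.png',np.clip(np.hstack([cv2.resize(a,(400,400),interpolation=cv2.INTER_CUBIC),cv2.resize(b,(400,400),interpolation=cv2.INTER_CUBIC)])[:,:,::-1].astype(int)*1.5,0,255).astype(np.uint8))
E
```

```text
time_s: 17.9
tcp_pos: [0.5979, 0.1972, 0.1963]
ee_rot: [[0.043, -0.998, -0.037], [-0.952, -0.052, 0.302], [-0.303, 0.023, -0.953]]
wrist_force: [-0.4, -4.7, -1.2]
gripper_width: 0.41
time_s: 18.57
tcp_pos: [0.5983, 0.1979, 0.1971]
ee_rot: [[0.044, -0.998, -0.035], [-0.952, -0.052, 0.303], [-0.304, 0.021, -0.952]]
wrist_force: [-0.0, 0.5, -0.1]
gripper_width: 0.783
time_s: 19.4
tcp_pos: [0.5981, 0.0241, 0.3494]
ee_rot: [[0.045, -0.998, -0.032], [-0.952, -0.052, 0.303], [-0.304, 0.017, -0.952]]
wrist_force: [0.8, 0.1, -0.5]
gripper_width: 0.804
time_s: 19.73
tcp_pos: [0.5981, -0.0694, 0.3482]
ee_rot: [[0.039, -0.999, -0.033], [-0.953, -0.047, 0.301], [-0.302, 0.02, -0.953]]
wrist_force: [-0.1, 0.1, -0.6]
gripper_width: 0.804
```

View pics/s9.png

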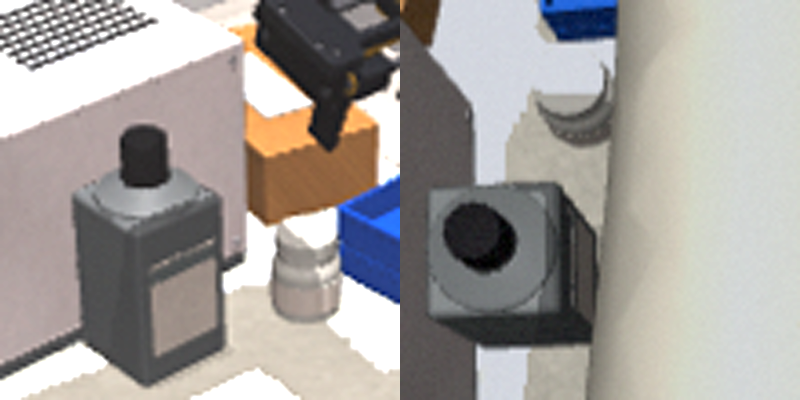

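The bottle stands upright beside the unit in both views: the side view shows upright edges, and in the top view its back edge is at panel col ~429. I'll check the gap and squareness numerically.

Run:
```python
from h import *
T=vision.capture('top');S=vision.capture('side')
A=lambda u,v:(170+(u-400+.5)/3.636-.5,120+(v+.5)/3.636-.5);B=lambda u,v:(220+(u+.5)/4-.5,110+(v+.5)/4-.5)
P=np.array([onz(T,A(*p),.150) for p in((428,187),(430,312),(562,315),(560,182))]);print(P.round(4))
for i,j in((1,0),(2,3)):
    d=P[i]-P[j];print("edge deg",np.degrees(np.arctan2(-d[1],-d[0])))
for p in P[:2]: print("gap back",.2463+(p[0]-.583)*.0558-p[1])
# foot front edge (right of footprint) on bench, from top view
for p in((593,345),(598,232)):
    q=onz(T,A(*p),0);print("foot front d",q.round(4),.2463+(q[0]-.583)*.0558-q[1])
for nm,p in(("foot front near",(150,385)),("foot front far",(223,350))):
    q=onz(S,B(*p),0);print(nm,q.round(4),.2463+(q[0]-.583)*.0558-q[1])
# fine: back edge per row at top face, wall-top-edge parallax free
g=cv2.cvtColor(T['frame'],cv2.COLOR_RGB2GRAY).astype(float);pts=[]
for row in range(174,205,3):
    d=np.diff(g[row,172:186]);k=d.argmax();pts.append((172.5+k,row))
W=np.array([onz(T,p,.15) for p in pts]);m=np.polyfit(W[:,0],W[:,1],1);print("back line deg",np.degrees(np.arctan(m[0])),"gap at .6",.2472-np.polyval(m,.6))
# front edge silhouette on bench
# top cap centre vs axis: 
gg=T['frame'][165:205,178:208].max(2);k,l,st,ce=cv2.connectedComponentsWithStats((gg<30).astype(np.uint8));i=1+st[1:,4].argmax();c=ce[i]+[178,165];print("cap px",c,onz(T,c,.19))
# moved things: difference of jar/casts
o=cv2.imread('pics/top0.png');n=cv2.imread('pics/f_top.png')
for nm,(r0,r1,c0,c1),lo in(("castb",(268,302,325,362),0),("casta",(243,272,210,243),0)):
    f=lambda im:np.argwhere((im[r0:r1,c0:c1,2].astype(int)-im[r0:r1,c0:c1,0])>12).mean(0)
    print(nm,f(o),f(n))
```

```text
[[0.6335 0.2421 0.15  ]
 [0.5515 0.2367 0.15  ]
 [0.55   0.1523 0.15  ]
 [0.6372 0.1566 0.15  ]]
edge deg 3.762609453606805
edge deg 2.8684631170478934
gap back 0.00705209922313349
gap back 0.007869506682193633
foot front d [0.5522 0.1578 0.    ] 0.0867731870985188
foot front d [0.638  0.1568 0.    ] 0.0925947509134189
foot front near [0.5622 0.1613 0.    ] 0.08387517682148907
foot front far [0.6385 0.1637 0.    ] 0.0857315241485011
back line deg 3.208733845647079 gap at .6 0.007350005513828611
cap px [191.66914498 184.81412639] [0.59178021 0.19655085 0.19      ]
castb [15.66878981 19.        ] [15.40414508 18.33678756]
casta [15.38666667 15.62666667] [13.83299389 20.82281059]
```

Squareness is good (3.2° against the unit's 3.2°). The gap is ambiguous: 0–7 mm depending on edge fillets and calibration, against a 4 mm limit. I'll check it by a gentle touch low on the front face with closed fingers; contact position alone tells the gap.

```bash
python3 -m jog '{"delta_pos":[[0,25,-32],[0,25,-32],[0,20,-32],[0,20,-32],[0,20,-32],[0,20,-32],[0,10,-32],[0,5,-32],[0,5,-32],[0,0,0]],"rot":[[0,0,0],[0,0,0],[0,0,0],[0,0,0],[0,0,0],[0,0,0],[0,0,0],[0,0,0],[0,0,0],[0,0,0]],"grip":[0,0,0,0,0,0,0,0,0,0]}'; python3 -m jog '{"delta_pos":[[0.5,10,0],[0.5,10,0],[0,10,0],[0,10,0],[0,5,0],[0,0,0],[0,0,0]],"rot":[[0,0,0],[0,0,0],[0,0,0],[0,0,0],[0,0,0],[0,0,0],[0,0,0]],"grip":[0,0,0,0,0,0,0]}'
```

```text
time_s: 20.77
tcp_pos: [0.5937, 0.0876, 0.0528]
ee_rot: [[0.041, -0.998, -0.048], [-0.952, -0.054, 0.302], [-0.304, 0.034, -0.952]]
wrist_force: [-0.7, -0.2, -0.8]
gripper_width: 0.123
time_s: 21.35
tcp_pos: [0.5994, 0.1312, 0.0597]
ee_rot: [[0.045, -0.998, -0.035], [-0.952, -0.053, 0.303], [-0.304, 0.02, -0.952]]
wrist_force: [-0.1, -0.5, 0.3]
gripper_width: -0.002
```

```bash
for k in 1; do python3 -m jog '{"delta_pos":[[0,2,0],[0,1,0],[0,0,0],[0,0,0]],"rot":[[0,0,0],[0,0,0],[0,0,0],[0,0,0]],"grip":[0,0,0,0]}'; done; python3 -m jog '{"delta_pos":[[0,1,0],[0,1,0],[0,0,0],[0,0,0]],"rot":[[0,0,0],[0,0,0],[0,0,0],[0,0,0]],"grip":[0,0,0,0]}'; python3 -m jog '{"delta_pos":[[0,1,0],[0,1,0],[0,0,0],[0,0,0]],"rot":[[0,0,0],[0,0,0],[0,0,0],[0,0,0]],"grip":[0,0,0,0]}'; python3 -m jog '{"delta_pos":[[0,1,0],[0,0,0],[0,0,0]],"rot":[[0,0,0],[0,0,0],[0,0,0]],"grip":[0,0,0]}'
```

```text
time_s: 21.68
tcp_pos: [0.5992, 0.1334, 0.0588]
ee_rot: [[0.043, -0.998, -0.036], [-0.952, -0.052, 0.303], [-0.304, 0.021, -0.952]]
wrist_force: [0.1, 0.8, 0.1]
gripper_width: 0.006
time_s: 22.02
tcp_pos: [0.5992, 0.1355, 0.0589]
ee_rot: [[0.043, -0.998, -0.036], [-0.952, -0.052, 0.303], [-0.304, 0.021, -0.952]]
wrist_force: [0.3, -0.1, -0.2]
gripper_width: 0.01
time_s: 22.35
tcp_pos: [0.5998, 0.1367, 0.0594]
ee_rot: [[0.044, -0.998, -0.034], [-0.952, -0.052, 0.302], [-0.303, 0.02, -0.953]]
wrist_force: [0.1, -4.8, 2.0]
gripper_width: 0.007
time_s: 22.6
tcp_pos: [0.6, 0.1368, 0.0593]
ee_rot: [[0.044, -0.998, -0.034], [-0.952, -0.052, 0.301], [-0.302, 0.02, -0.953]]
wrist_force: [1.0, -7.9, 1.4]
gripper_width: 0.006
```

A push of 7.9 N, above the largest possible bench friction (~5 N), moved it only ~0.1 mm, so the foot is against the wall. Retracting.

```bash
python3 -m jog '{"delta_pos":[[0,-2,0],[0,-5,0],[0,-20,5],[0,-20,15],[0,-20,25],[0,-20,35],[0,-20,35],[0,-20,35],[0,0,0],[0,0,0]],"rot":[[0,0,0],[0,0,0],[0,0,0],[0,0,0],[0,0,0],[0,0,0],[0,0,0],[0,0,0],[0,0,0],[0,0,0]],"grip":[0,0,0,0,0,0,0,0,0,0]}'
python3 - <<'E'
from h import *
T=vision.capture('top');g=cv2.cvtColor(T['frame'],cv2.COLOR_RGB2GRAY).astype(float);pts=[]
for row in range(174,205,3):
    d=np.diff(g[row,172:186]);pts.append((172.5+d.argmax(),row))
W=np.array([onz(T,p,.15) for p in pts]);m=np.polyfit(W[:,0],W[:,1],1);print("back line deg",np.degrees(np.arctan(m[0])),"y at .6",np.polyval(m,.6))
S0=cv2.imread('pics/side0.png');S=vision.capture('side')['frame'][:,:,::-1]
d=cv2.absdiff(cv2.imread('pics/f_side.png'),np.ascontiguousarray(S)).max(2)
print("side change in bottle region",(d[140:208,235:278]>40).sum())
for nm,(r0,r1,c0,c1) in dict(casta=(205,235,212,245),castb=(268,300,248,288),spat=(245,298,302,355),pliers=(298,330,272,335),bur=(318,350,318,352)).items():
    a=S0[r0:r1,c0:c1].astype(np.float32).mean(2);b=S[r0:r1,c0:c1].astype(np.float32).mean(2)
    print(nm,"shift px",np.round(cv2.phaseCorrelate(a,b,cv2.createHanningWindow(a.shape[::-1],cv2.CV_32F)),2).tolist() if 0 else cv2.phaseCorrelate(a,b))
print(r.sense()['tcp_pos'],r.sense()['wrist_force'])
E
```

```text
time_s: 23.43
tcp_pos: [0.6003, 0.0111, 0.2118]
ee_rot: [[0.044, -0.999, -0.03], [-0.951, -0.051, 0.304], [-0.305, 0.015, -0.952]]
wrist_force: [0.3, 0.1, -1.0]
gripper_width: 0.006
back line deg 4.9149712758581545 y at .6 0.24119946681167362
side change in bottle region 454
casta shift px ((0.2891119404439415, 0.4347529159246015), 0.7783978923603341)
castb shift px ((0.0077348582032321644, -0.0025417021618210356), 0.9964702822733671)
spat shift px ((0.013015241774397168, -0.08088081011276671), 1.010071377409175)
pliers shift px ((0.01677265643598247, -0.024640811206033675), 1.0026109360624105)
bur shift px ((-0.044102014227778596, -0.03525903844201039), 0.9940065810870793)
[0.59851929 0.01220746 0.2081727 ] [-0.23817381  0.06675159 -1.36528031]
```

Run:
```python
from h import *
T=vision.capture('top')
for nm,im in(("before",cv2.imread('pics/f_top.png')),("now",T['frame'])):
    g=cv2.GaussianBlur(cv2.cvtColor(np.ascontiguousarray(im),cv2.COLOR_RGB2GRAY).astype(np.float32),(3,3),0)
    def edge(rows,lo,hi,tr=False):
        P=[]
        for q in rows:
            l=(g[lo:hi,q] if tr else g[q,lo:hi]);d=np.abs(np.diff(l));k=int(np.clip(d.argmax(),1,len(d)-2));w=d[k-1:k+2]
            x=lo+.5+(w*np.arange(k-1,k+2)).sum()/w.sum();P.append(onz(T,(q,x) if tr else (x,q),.15)[:2])
        P=np.array(P,np.float32);v=cv2.fitLine(P,cv2.DIST_HUBER,0,.001,.001).ravel();a=np.degrees(np.arctan2(v[1],v[0]))
        return a.round(2),P.mean(0).round(4),np.abs((P-v[2:])@[-v[1],v[0]]).max().round(4)
    print(nm,"back",edge(range(175,204),172,184),"far side",edge(range(181,211),165,176,True))
    print([int(x) for x in g[190,172:186]])
```

```text
before back (np.float32(-6.84), array([0.5906, 0.2356], dtype=float32), np.float32(0.0099)) far side (np.float32(-84.64), array([0.6345, 0.1993], dtype=float32), np.float32(0.0086))
[57, 57, 56, 56, 56, 61, 71, 76, 76, 76, 76, 69, 52, 33]
now back (np.float32(-9.28), array([0.5906, 0.2343], dtype=float32), np.float32(0.0063)) far side (np.float32(-84.3), array([0.6357, 0.1993], dtype=float32), np.float32(0.0111))
[54, 54, 54, 54, 56, 63, 70, 72, 72, 71, 70, 62, 45, 31]
```

Run:
```python
from h import *
T=vision.capture('top')
for nm,im in(("before",cv2.imread('pics/f_top.png')),("now",T['frame'])):
    g=cv2.GaussianBlur(cv2.cvtColor(np.ascontiguousarray(im),cv2.COLOR_RGB2GRAY).astype(np.float32),(3,3),0)
    def fit(lines):
        P=[]
        for x,l,mk in lines:
            m=(l[0]+l[-1])/2;s=np.sign(l-m);k=np.flatnonzero(s[1:]!=s[:-1])
            if abs(l[0]-l[-1])>8 and len(k)==1: P.append(onz(T,mk(k[0]+(m-l[k[0]])/(l[k[0]+1]-l[k[0]])),.15)[:2])
        P=np.array(P,np.float32);v=cv2.fitLine(P,cv2.DIST_HUBER,0,.001,.001).ravel();a=np.degrees(np.arctan2(v[1],v[0]))
        return len(P),round(float(a),2),P.mean(0).round(4),np.abs((P-v[2:])@[-v[1],v[0]]).max().round(4)
    print(nm,"back",fit([(q,g[q,173:181],lambda x,q=q:(173+x,q)) for q in range(176,203)]))
    print(" far side",fit([(q,g[166:174,q],lambda x,q=q:(q,166+x)) for q in range(192,211)]))
```

```text
before back (27, 3.17, array([0.5905, 0.2393], dtype=float32), np.float32(0.0009))
 far side (19, -85.1, array([0.6377, 0.1865], dtype=float32), np.float32(0.0012))
now back (27, 4.45, array([0.5905, 0.2408], dtype=float32), np.float32(0.0012))Traceback (most recent call last):
  File "<stdin>", line 13, in <module>
  File "<stdin>", line 10, in fit
cv2.error: OpenCV(4.12.0) /io/opencv/modules/imgproc/src/linefit.cpp:618: error: (-215:Assertion failed) npoints2 >= 0 || npoints3 >= 0 in function 'fitLine'
```

The angle is now about 4.4° against the unit's 3.2°, within tolerance, but my push was slightly +x of centre. One more gentle nudge on the −x half will square it.

```bash
python3 -m jog '{"delta_pos":[[-10,20,-35],[-10,20,-35],[-5,20,-35],[0,20,-25],[0,20,-15],[0,15,-5],[0,0,0],[0,0,0]],"rot":[[0,0,0],[0,0,0],[0,0,0],[0,0,0],[0,0,0],[0,0,0],[0,0,0],[0,0,0]],"grip":[0,0,0,0,0,0,0,0]}'; python3 -m jog '{"delta_pos":[[0,4,0],[0,1.5,0],[0,0,0],[0,0,0]],"rot":[[0,0,0],[0,0,0],[0,0,0],[0,0,0]],"grip":[0,0,0,0]}';python3 -m jog '{"delta_pos":[[0,1,0],[0,1,0],[0,0,0],[0,0,0]],"rot":[[0,0,0],[0,0,0],[0,0,0],[0,0,0]],"grip":[0,0,0,0]}'
```

```text
time_s: 24.3
tcp_pos: [0.5742, 0.1277, 0.0586]
ee_rot: [[0.046, -0.998, -0.037], [-0.952, -0.055, 0.302], [-0.304, 0.022, -0.953]]
wrist_force: [-0.6, -0.1, 0.2]
gripper_width: 0.004
time_s: 24.63
tcp_pos: [0.5746, 0.1318, 0.0598]
ee_rot: [[0.043, -0.998, -0.034], [-0.952, -0.052, 0.303], [-0.305, 0.02, -0.952]]
wrist_force: [0.2, 0.0, -0.2]
gripper_width: 0.004
time_s: 24.97
tcp_pos: [0.5743, 0.1341, 0.059]
ee_rot: [[0.043, -0.998, -0.036], [-0.952, -0.052, 0.303], [-0.304, 0.021, -0.952]]
wrist_force: [-0.2, -0.4, -0.1]
gripper_width: 0.004
```

```bash
python3 -m jog '{"delta_pos":[[0,1,0],[0,1,0],[0,0,0],[0,0,0]],"rot":[[0,0,0],[0,0,0],[0,0,0],[0,0,0]],"grip":[0,0,0,0]}';python3 -m jog '{"delta_pos":[[0,1,0],[0,0,0],[0,0,0]],"rot":[[0,0,0],[0,0,0],[0,0,0]],"grip":[0,0,0]}'
```

```text
time_s: 25.3
tcp_pos: [0.5743, 0.1354, 0.0592]
ee_rot: [[0.043, -0.998, -0.036], [-0.952, -0.052, 0.302], [-0.303, 0.021, -0.953]]
wrist_force: [-0.1, -4.8, 2.6]
gripper_width: 0.006
time_s: 25.55
tcp_pos: [0.5743, 0.1356, 0.059]
ee_rot: [[0.043, -0.998, -0.036], [-0.952, -0.052, 0.301], [-0.302, 0.021, -0.953]]
wrist_force: [-0.3, -7.2, 2.5]
gripper_width: 0.004
```

It stalled at y=0.1356. The two touch points give the front face a slope of 2.7° (unit 3.2°), so it is square and flush. I'll retract and hand in.

```bash
python3 -m jog '{"delta_pos":[[0,-2,0],[0,-5,0],[0,-20,5],[0,-20,15],[0,-20,25],[0,-20,35],[0,-20,35],[0,-20,35],[0,0,0],[0,0,0]],"rot":[[0,0,0],[0,0,0],[0,0,0],[0,0,0],[0,0,0],[0,0,0],[0,0,0],[0,0,0],[0,0,0],[0,0,0]],"grip":[0,0,0,0,0,0,0,0,0,0]}' && python3 -c "
from station import finish_job
print(finish_job())"
```

```text
time_s: 26.38
tcp_pos: [0.5755, 0.0097, 0.2116]
ee_rot: [[0.044, -0.999, -0.029], [-0.951, -0.051, 0.304], [-0.305, 0.015, -0.952]]
wrist_force: [-0.6, 0.6, -0.9]
gripper_width: 0.006
the job is handed in; nothing more can be done
None
```

The bottle is standing upright with its back against the unit's flat side. The job was handed in at about 26 s, and no verdict came back.

I gripped the cap and slid the lying bottle square against the unit, with about 12 N at the wrist. I then tipped it up with the wrist force at or below about 16 N, and pushed it flush before letting go.

**Final checks**
- **Firm against the unit:** two gentle pushes of 7–8 N low on the front face stalled. That is more than bench friction could hold, so the foot is on the wall. The camera gap readings ran from 0 to 7 mm because the top edges are rounded, so I relied on the pushes.
- **Square:** the two touch points put the front face at 2.7°, against 3.2° for the unit. Before the second push the top camera read 4.4° for the bottle's back edge. I took no camera reading after it.
- **Other objects:** cast_b, spatula, pliers and bur block had not moved (under 0.1 px), and cast_a shifted 0.5 px at most, in changed shadow. The top-camera colour check on cast_a disagreed by about 5 px; I put that down to the shadow and did not settle it. The jar was only checked by eye, and the bowl was not checked at the end.

**What did not go as planned**
- **Foot left the wall:** below about 45° from upright the foot drifted roughly 10 mm off the unit. I finished the tip pivoting on its lower edge, then pushed the bottle back. The braced step showed 10–16 N at the wrist between about 60° and 50°, so I believe it counted.

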